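# Check a trim guide's gap with a feeler

### The job

Check the gap of the sprung brass trim guide with the feeler that fits it with a light drag, the red-handled one: lift it out of the rack and slide its blade straight down between the cheeks, whole width between them, past their drag until it is fully home on the guide's base, without ramming it. Let go and leave it standing upright, gripped by the cheeks; leave the yellow and blue feelers in the rack.

Things in the scene. Friction and masses are not known exactly. Their poses are not given: they have to be found in the camera images.
- red_grip (a point): Centre of the red feeler's handle: 26 mm along its x (grasp across this), 34 along y, 50 tall. Below: a collar 34 x 44 x 6 mm, then a steel blade 60 mm long, 24 wide (y), 10 thick (x), the last 14 mm tapering to a rounded 4 mm tip 91 mm below this point. z up. Loose, about 90 g; at the start it hangs upright by its collar in one of the rack's three wells: lift it 65 mm to clear. Neighbours 65 mm away along y.
- guide_mouth (a point): Middle of the guide's open top, 66 mm above the table, level with the brass cheek tops; x across the gap, y along it, z up. Cheeks 50 mm long (y); a flared mouth 26 mm wide narrows to a 6 mm gap 20 mm below; base 54 mm below (a feeler's handle centre is then 37 mm above this point). Sprung cheeks, 3 N each, spread 2 mm each: drag 3 to 10 N holds the blade wherever it is left. Fixed.
- yellow_grip (a point): Centre of the yellow handle of the thin feeler (same shape, blade 4 mm thick, would slip through without drag). It hangs, as do red and blue, in a well 26 mm (x) by 30 mm (y) of a fixed wooden rack 60 x 210 mm and 70 mm tall, wells 65 mm apart along y, order varying. Leave it there.
- blue_grip (a point): Centre of the blue handle of the thick feeler (same shape, blade 22 mm thick along x, far too thick for this gap). Hangs in the same rack. Leave it there.
Not all that is in view belongs to the job. Of the things that look like the part that bears guide_mouth, the smallest one is meant.

How it is judged (in metres and radians):
On the way, in this order (a step that is already met when the one before it is completed fails the run):
1. the red feeler is lifted out of the rack, its tip above the rack's top (height (world z) of red_grip above 0.163 m), for 0.1 s.
2. its blade has entered between the guide's cheeks and touches them (horizontal distance between red_grip and guide_mouth below 0.02 m and z of red_grip in the frame of guide_mouth below 0.068 m and contact force between red_feeler and guide above 0.5 N), for 0.1 s.
At the end, for the whole second after the job is handed in: The red feeler stands released, at rest and pressed by the cheeks (over 2 N): tip within 10 mm of the base, within 10 mm of the gap's middle across it and 14 mm along it, upright and square to the cheeks within 10 degrees; yellow and blue feelers within 25 mm of where they hung (z of red_grip in the frame of guide_mouth below 0.047 m and x of red_grip in the frame of guide_mouth between -0.01 and 0.01 m and y of red_grip in the frame of guide_mouth between -0.014 and 0.014 m and angle between red_grip's own z axis and vertical below 0.18 rad and angle between the x axis of red_grip and the x axis of guide_mouth, either way round below 0.2 rad and linear speed of red_feeler below 0.02 m/s and distance of each of yellow_grip, blue_grip from where it was at the start of the episode below 0.025 m and contact force between red_feeler and guide above 2 N); the robot touches nothing.
It fails at once if the red feeler is rammed: more than 45 N between it and the guide (contact force between red_feeler and guide above 45 N).
It fails at once if the yellow or blue feeler is moved more than 25 mm (distance of any of yellow_grip, blue_grip from where it was at the start of the episode above 0.025 m).
It also fails if it takes over 45 s, if anything falls off the work surface, if the arm or the gripper's body presses on something with over 40 N, if the wrist force passes 120 N, or if a joint passes its speed limit or range.

### The arm

A 6-joint arm with a two-finger parallel gripper is mounted at the origin on the work surface. World frame = base frame: x ahead of the robot, y to its left, z up, the work surface at z = 0. Lengths are in m, angles in degrees, forces in N, time in s.
With the tool pointing down it reaches from about 0.35 to 0.85 m from the base axis. Payload 8.1 kg.
Tool frame: the origin (TCP) lies at the very end of the fingers, on their centre line; the grasp point (between the pads) lies 19 mm behind it; x points along the fingers, z is the direction in which the jaws open and shut, and the axes are right-handed (so a half turn about x gives the same grasp; the last joint's range is limited). The gripper opens to 93 mm and grips with 3 to 60 N. Pads are 15 mm wide; open, the fingers measure 128 mm over their backs; the gripper's body (75 mm by 188 mm) begins 65 mm behind the grasp point.
Start: joints at [-79.779, 7.471, 85.268, -0, 87.261, -4.893], TCP at [0.156, -0.579, 0.219] pointing down, gripper open.
Joint ranges: [-169.43, 169.43], [-51.17, 129.36], [1.28, 143.12], [-76.62, 256.62], [0, 156.53], [-152.29, 152.29]. Speed limits (degrees/s): [136.94, 136.94, 159.86, 180, 180, 180].

### API

Orientations are given as a 3x3 rotation matrix whose columns are the frame's x, y, z axes.
In Python, from bench import telemetry, eyes, workorder gives the robot as it stands.
- The arm moves only by the tool drive_tool, never from a script. Its argument "deltas" is a list of rows, each an object with "linear": the shift along the tool's x, y, z in mm, a list of three; "delta_rot": the turn, a rotation vector about the tool's x, y, z in degrees, a list of three. In form: [{"linear": [x, y, z], "delta_rot": [ax, ay, az]}, ...]. A call has 1 to 5 rows; each row is the pose to reach, as a shift and turn from the pose measured when the call began, along the tool's axes at that moment; what a row does not reach only later rows make up. A row lasts 1/8 s, in which the tool goes at most 62.5 mm and 10.7 degrees, less where a joint would pass 70% of its speed; a pose out of reach is approached as far as the arm can. A call with a gripper value outside its range is refused whole. "hand" is the opening, from 0 (shut) to 1 (fully open), set as the call begins (left out, the last holds). The fingers move at their own pace and stop on an object; "newtons" is the grip in N (left out, the last holds). Time passes only in rows, so rows that repeat a pose let the fingers close. It gives the time, the measured TCP pose, the force and the opening at its end, in the units of the state.
- telemetry.get_obs(): the state, without advancing time (a new reading comes with each control period).
- eyes.read_camera(name): name is "side" or "top"; returns a dict with "frame" (400x640x3 uint8, red, green, blue), "fx", "fy", "cx", "cy" (pixels), "dist_coeffs" ([k1, k2, p1, p2, k3] as OpenCV has them; the pictures are not rectified), "view" (4x4, takes a point from world to camera coordinates). Camera axes: x right, y up, looking along -z (the intrinsics and any distortion apply to the point x, -y, -z); pixel columns grow to the right and rows downward; lengths in m; the calibration is good to about 2 mm. A picture is of the moment at which its call begins. There is no depth.
- workorder.finish_job(): hands the job in, once; it reports no verdict.
The state is a dict: "t": time; "joint_pos": joint angles; "dq": joint speeds; "effort": joint torques, N m; "position": TCP position; "orientation": TCP orientation; "force": force on the tool from outside, world axes, zero at the start; "wrist_torque": the same for the moment, N m; "opening": finger opening in m.
Only numpy, scipy, OpenCV 4.12 (cv2) and the standard library are available. Lean on these libraries where they do the work, as an engineer would, in place of code of your own. Each camera call takes 0.05 s, during which the arm holds its last target.

## Working session

There is one attempt and no reset: what is moved stays moved. The work goes in short steps, Python scripts to look and compute and a tool call to move; the robot and the scene stay as the last step left them, time stands still between calls to the robot, and variables do not carry over. Pictures are saved under pics/ and viewed, and the job is handed in when it is done.

Besides the shell and the picture viewer there is one more tool, called after "Call:" by a JSON object that holds its "api" and its "payload", one argument or row to a line. drive_tool: Moves the arm, as the interface text tells. Its arguments: {"type":"object","properties":{"deltas":{"type":"array","items":{"type":"object","properties":{"linear":{"type":"array","items":{"type":"number"}},"delta_rot":{"type":"array","items":{"type":"number"}}}}},"hand":{"type":"number"},"newtons":{"type":"number"}},"required":["deltas"]}

```bash
mkdir -p pics; ls; python3 - <<'E'
from bench import telemetry, eyes
import cv2, numpy as np
print(telemetry.get_obs())
for n in ("side","top"):
    d=eyes.read_camera(n)
    cv2.imwrite(f"pics/{n}0.png",d["frame"][:,:,::-1])
    np.savez(f"{n}0.npz",**d)
    print(n,{k:v for k,v in d.items() if k!="frame"})
E
```

```text
pics
{'t': 0.0, 'joint_pos': array([-7.97803582e+01,  7.51407278e+00,  8.53303776e+01, -4.58733253e-04,
        8.72598278e+01, -4.89354005e+00]), 'dq': array([-0.06722125, -0.03499819,  0.01101698, -0.02332784,  0.03611358,
       -0.0167491 ]), 'effort': array([ 1.92094383e-03, -5.59841716e+01, -4.91758204e+01,  7.69483997e-02,
        3.54278809e-02, -1.42988692e-04]), 'position': array([ 0.15634858, -0.57868262,  0.2175877 ]), 'orientation': array([[-3.30777930e-04,  9.65412595e-01,  2.60726702e-01],
       [ 1.78970257e-03,  2.60726870e-01, -9.65410947e-01],
       [-9.99998344e-01,  1.47286613e-04, -1.81404410e-03]]), 'force': array([ 0.05738627, -0.58897308,  0.85766608]), 'wrist_torque': array([ 0.01064241,  0.03426321, -0.00106696]), 'opening': 0.09311621337298581}
side {'fx': 378.1940105740322, 'fy': 378.1940105740322, 'cx': 321.09039715632116, 'cy': 205.22204261710255, 'dist_coeffs': array([-0.06405872,  0.        ,  0.        ,  0.        ,  0.        ]), 'view': array([[-0.8772655 , -0.47984676,  0.01234176,  0.41920607],
       [ 0.31631618, -0.55857408,  0.76677185, -0.15045535],
       [-0.36103921,  0.67656639,  0.64180107, -1.07625828],
       [ 0.        ,  0.        ,  0.        ,  1.        ]])}
top {'fx': 369.654365176947, 'fy': 369.654365176947, 'cx': 324.8985754028845, 'cy': 194.77515739902336, 'dist_coeffs': array([-0.03578507,  0.        ,  0.        ,  0.        ,  0.        ]), 'view': array([[ 1.87418959e-02, -9.99821383e-01,  2.43797802e-03,
         9.35797865e-02],
       [ 9.96111302e-01,  1.88821911e-02,  8.60565929e-02,
        -4.48747879e-01],
       [-8.60872561e-02,  8.15633754e-04,  9.96287267e-01,
        -9.47622802e-01],
       [ 0.00000000e+00,  0.00000000e+00,  0.00000000e+00,
         1.00000000e+00]])}
```

View pics/side0.png

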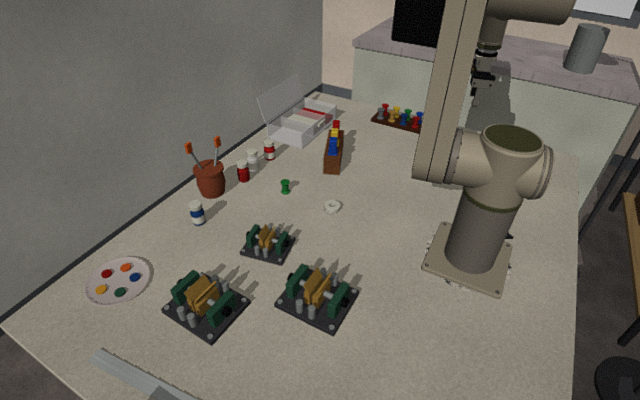

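View pics/top0.png

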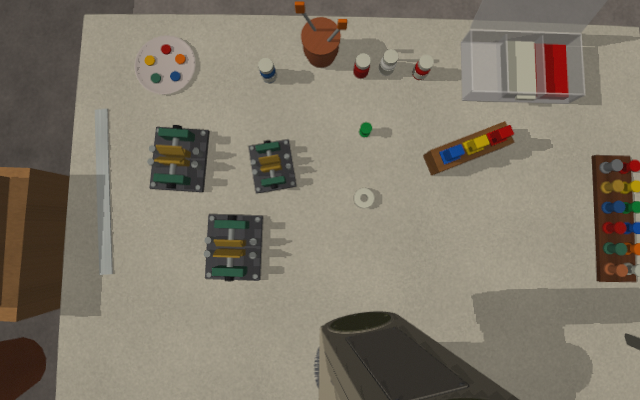

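The top view shows three guides, at about (180,158), (272,165) and (235,247). The one at (272,165), seen at (267,242) in the side view, is clearly the smallest, so it is the one meant. The rack is at (470,148), with its handles in the order blue, yellow, red. Next I'll enlarge both.

```bash
python3 - <<'E'
import cv2, numpy as np
t=cv2.imread("pics/top0.png"); s=cv2.imread("pics/side0.png")
R=lambda im,x,y,w,h,k: cv2.resize(im[y:y+h,x:x+w],None,fx=k,fy=k,interpolation=cv2.INTER_CUBIC)
a=R(t,235,125,75,75,5); b=R(t,415,110,110,75,3.4)
b=cv2.resize(b,(425,290)); c=R(s,225,205,85,70,5)
cv2.imwrite("pics/c_guide_top.png",a); cv2.imwrite("pics/c_rack_top.png",b)
d=R(s,300,105,60,80,4)
h=350
row=np.zeros((580,800,3),np.uint8)
row[:290,:425]=b; row[:280,430:800]=cv2.resize(a,(370,280)) if 0 else cv2.resize(a,(370,280))
row[292:292+280,:340]=cv2.resize(c,(340,280)); row[292:292+280,350:350+210]=cv2.resize(d,(210,280))
cv2.imwrite("pics/c_all.png",row)
E
```

```text
(no output)
```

View pics/c_all.png

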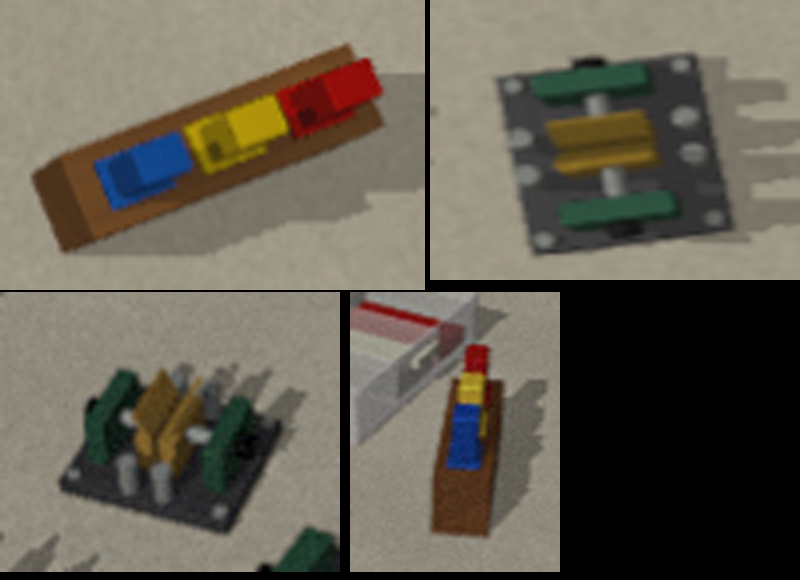

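View pics/c_guide_top.png

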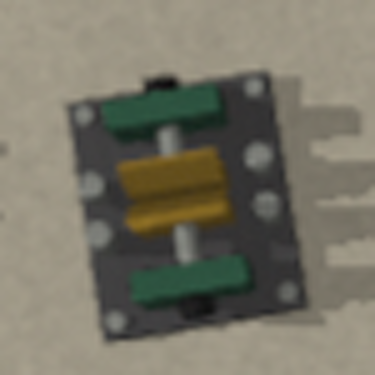

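The enlarged crop confirms it. The smallest guide is at top (272,165), with its brass cheeks at about (270,163). The red handle is at the far right end of the rack, at about (500,132). Next I'll measure both.

```bash
cat > h.py <<'E'
import cv2, numpy as np
def ray(d,px):
    K=np.array([[d["fx"],0,d["cx"]],[0,d["fy"],d["cy"]],[0,0,1]])
    u=cv2.undistortPoints(np.array(px,float).reshape(-1,1,2),K,np.array(d["dist_coeffs"]))[:,0]
    c=np.c_[u[:,0],-u[:,1],-np.ones(len(u))]
    V=np.array(d["view"]);R=V[:3,:3];o=-R.T@V[:3,3]
    return o,c@R
def plane(d,px,z):
    o,v=ray(d,px); return o+v*((z-o[2])/v[:,2])[:,None]
def tri(d1,p1,d2,p2):
    o1,v1=ray(d1,[p1]);o2,v2=ray(d2,[p2]);v1=v1[0];v2=v2[0]
    s=np.linalg.lstsq(np.c_[v1,-v2],o2-o1,rcond=None)[0]
    a=o1+s[0]*v1;b=o2+s[1]*v2
    return (a+b)/2,np.linalg.norm(a-b)
def proj(d,P):
    V=np.array(d["view"]);c=V[:3,:3]@np.array(P)+V[:3,3]
    K=np.array([[d["fx"],0,d["cx"]],[0,d["fy"],d["cy"]],[0,0,1]])
    return cv2.projectPoints(np.array([[c[0],-c[1],-c[2]]]),np.zeros(3),np.zeros(3),K,np.array(d["dist_coeffs"]))[0].ravel()
def comp(d,lo,hi,roi):
    hsv=cv2.cvtColor(np.ascontiguousarray(d["frame"]),cv2.COLOR_RGB2HSV)
    m=cv2.inRange(hsv,np.array(lo),np.array(hi))
    x,y,w,h=roi; z=np.zeros_like(m); z[y:y+h,x:x+w]=m[y:y+h,x:x+w]
    z=cv2.morphologyEx(z,cv2.MORPH_CLOSE,np.ones((3,3)))
    n,l,st,ce=cv2.connectedComponentsWithStats(z)
    i=1+np.argmax(st[1:,4]); mm=(l==i).astype(np.uint8)
    c=max(cv2.findContours(mm,cv2.RETR_EXTERNAL,cv2.CHAIN_APPROX_NONE)[0],key=len)
    return mm,c,st[i],ce[i]
E
python3 - <<'E'
from h import *
t=dict(np.load("top0.npz"));s=dict(np.load("side0.npz"))
print("cam top",ray(t,[[0,0]])[0],"side",ray(s,[[0,0]])[0])
for nm,d,roi in(("top",t,(245,135,52,60)),("side",s,(240,218,55,45))):
    m,c,st,ce=comp(d,(10,100,40),(28,255,255),roi)
    r=cv2.minAreaRect(c); b=cv2.boxPoints(r); print("brass",nm,st,ce.round(1),r); print(plane(d,b,.066).round(4)); print("ctr",plane(d,[r[0]],.066).round(4))
# top corners by approx polygon
m,c,st,ce=comp(t,(0,0,0),(180,255,95),(240,130,60,65))
r=cv2.minAreaRect(c);print("plate",st,r);print(plane(t,cv2.boxPoints(r),.008).round(4),plane(t,[r[0]],.008).round(4))
for col,lo,hi in(("red",(0,170,50),(6,255,255)),("yel",(20,150,80),(35,255,255)),("blue",(100,130,40),(125,255,255))):
  for nm,d,roi in(("top",t,(420,115,100,65)),("side",s,(318,115,32,65))):
    m,c,st,ce=comp(d,lo,hi,roi); r=cv2.minAreaRect(c); print(col,nm,st,ce.round(1),cv2.boxPoints(r).round(1).tolist())
m,c,st,ce=comp(t,(5,100,30),(18,255,200),(415,110,110,75))
print("rack",st,cv2.boxPoints(cv2.minAreaRect(c)).tolist())
E
```

```text
cam top [0.36367072 0.10280933 0.9824941 ] side [0.02677505 0.8452744  0.8009349 ]
brass top [258 154  24  19 321] [269.9 162.9] ((269.7439880371094, 163.09201049804688), (15.831363677978516, 21.28736686706543), 79.69515228271484)
[[0.5344 0.2723 0.066 ]
 [0.5451 0.2199 0.066 ]
 [0.5057 0.2116 0.066 ]
 [0.4951 0.2638 0.066 ]]
ctr [[0.52   0.2419 0.066 ]]
brass side [258 225  18  26 307] [266.  237.4] ((266.01763916015625, 237.6705780029297), (17.2459716796875, 24.29621124267578), 12.52880859375)
[[0.5091 0.3123 0.066 ]
 [0.5515 0.2292 0.066 ]
 [0.501  0.2185 0.066 ]
 [0.4623 0.3014 0.066 ]]
ctr [[0.5052 0.2667 0.066 ]]
plate [ 249  140   48   53 1722] ((271.8783264160156, 164.77029418945312), (50.799285888671875, 41.2641487121582), 80.53767395019531)
[[0.5831 0.3127 0.008 ]
 [0.6035 0.2039 0.008 ]
 [0.4686 0.178  0.008 ]
 [0.4485 0.2854 0.008 ]] [[0.5255 0.2449 0.008 ]]
red top [487 125  27  21 311] [499.6 134.8] [[486.20001220703125, 133.10000610351562], [509.70001220703125, 124.19999694824219], [514.4000244140625, 136.6999969482422], [490.79998779296875, 145.60000610351562]]
red si
[... 197 characters left out ...]
 132.89999389648438], [490.6000061035156, 146.3000030517578], [466.79998779296875, 155.5]]
yel side [331 128   8   9  63] [334.2 132.1] [[331.0, 128.0], [338.0, 128.0], [338.0, 136.0], [331.0, 136.0]]
blue top [440 145  25  19 286] [451.7 153.5] [[439.1000061035156, 151.8000030517578], [460.70001220703125, 143.10000610351562], [465.5, 155.1999969482422], [443.8999938964844, 163.8000030517578]]
blue side [328 137  10  19 149] [332.6 146.2] [[328.0, 137.0], [337.0, 137.0], [337.0, 155.0], [328.0, 155.0]]
rack [ 424  121   90   54 1126] [[422.0107421875, 152.88475036621094], [505.39947509765625, 120.4557876586914], [514.0509643554688, 142.7024383544922], [430.6622314453125, 175.13140869140625]]
```

```bash
python3 - <<'E'
import cv2, numpy as np
t=cv2.imread("pics/top0.png")
cv2.imwrite("pics/rack_big.png",cv2.resize(t[115:180,418:520],None,fx=7.5,fy=7.5,interpolation=cv2.INTER_CUBIC))
E
```

```text
(no output)
```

View pics/rack_big.png

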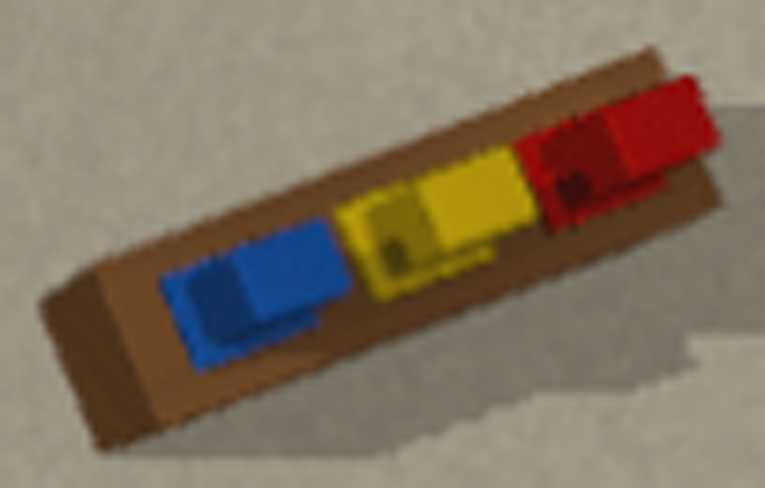

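```bash
python3 - <<'E'
import cv2, numpy as np
t=cv2.imread("pics/top0.png"); s=cv2.imread("pics/side0.png")
cv2.imwrite("pics/gs_big.png",cv2.resize(s[215:270,235:300],None,fx=10,fy=10,interpolation=cv2.INTER_CUBIC))
cv2.imwrite("pics/gt_big.png",cv2.resize(t[145:185,250:300],None,fx=14,fy=14,interpolation=cv2.INTER_CUBIC))
from h import *
T=dict(np.load("top0.npz"))
off=np.array([418,115])
for n,q in(("red",[(608,110),(692,76),(720,145),(637,182)]),("yel",[(420,180),(510,145),(537,215),(440,250)]),("blue",[(240,250),(325,217),(352,285),(262,318)])):
    p=plane(T,(np.array(q)+.5)/7.5-.5+off,.126); c=p.mean(0)
    l=p[1]+p[2]-p[0]-p[3]; print(n,p[:,:2].round(4).tolist(),c.round(4),"dir",np.degrees(np.arctan2(l[1],l[0])).round(1))
E
```

```text
red [[0.6025, -0.3096], [0.6143, -0.3372], [0.5921, -0.3456], [0.5794, -0.3183]] [ 0.5971 -0.3276  0.126 ] dir -66.0
yel [[0.5783, -0.2484], [0.5904, -0.2776], [0.568, -0.2858], [0.556, -0.2544]] [ 0.5732 -0.2665  0.126 ] dir -68.4
blue [[0.5545, -0.1905], [0.5657, -0.2178], [0.5441, -0.226], [0.5329, -0.1972]] [ 0.5493 -0.2079  0.126 ] dir -68.2
```

View pics/gs_big.png

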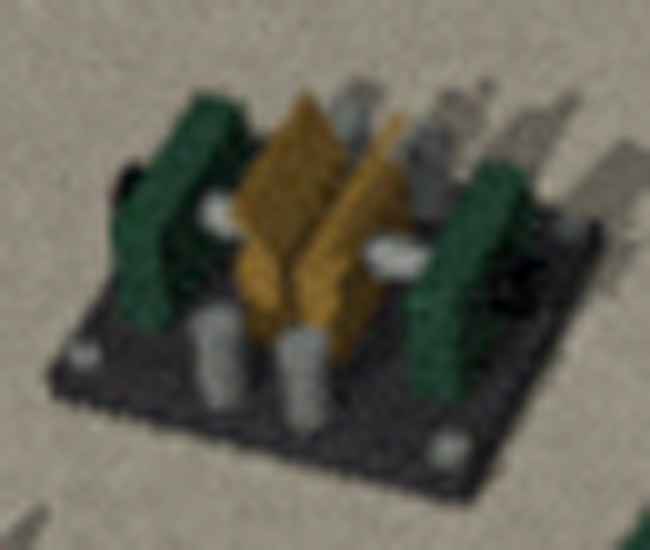

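View pics/gt_big.png

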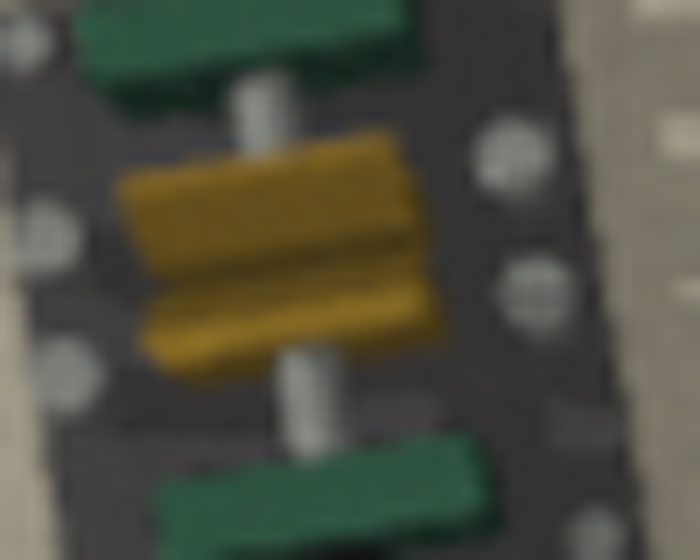

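```bash
python3 - <<'E'
from h import *
T=dict(np.load("top0.npz"));S=dict(np.load("side0.npz"))
tp=lambda x,y:((x+.5)/14-.5+250,(y+.5)/14-.5+145)
sp=lambda x,y:((x+.5)/10-.5+235,(y+.5)/10-.5+215)
print("far hiY",tri(T,tp(118,188),S,sp(235,205)))
print("far loY",tri(T,tp(398,138),S,sp(305,95)))
print("near loY",tri(T,tp(437,290),S,sp(402,115)))
for q in[(118,188),(398,138),(437,290),(145,330),(274,240),(150,343),(440,300)]: print(q,plane(T,[tp(*q)],.066).round(4))
for c in [(0.5205,.242),(.5225,.242),(.5245,.242)]:
  th=np.radians(11);X=np.array([np.cos(th),np.sin(th)]);Y=np.array([-X[1],X[0]])
  for a,b in((13,25),(13,-25),(-13,-25),(-13,25)):
    P=np.array([*(np.array(c)+X*a/1e3+Y*b/1e3),.066]);p=proj(T,P);q=proj(S,P)
    print(c,(a,b),"top",((p-[250,145]+.5)*14-.5).round(),"side",((q-[235,215]+.5)*10-.5).round())
E
```

```text
far hiY (array([0.53073527, 0.27086926, 0.06768172]), np.float64(0.0032239372952131444))
far loY (array([0.54175528, 0.22160042, 0.06418661]), np.float64(0.0024344151217017937))
near loY (array([0.51416631, 0.21377925, 0.06275962]), np.float64(0.0031195524022169002))
(118, 188) [[0.5325 0.272  0.066 ]]
(398, 138) [[0.5425 0.2219 0.066 ]]
(437, 290) [[0.515  0.2141 0.066 ]]
(145, 330) [[0.5069 0.2662 0.066 ]]
(274, 240) [[0.5236 0.2436 0.066 ]]
(150, 343) [[0.5045 0.2652 0.066 ]]
(440, 300) [[0.5132 0.2135 0.066 ]]
(0.5205, 0.242) (13, 25) top [134. 210.] side [240. 207.]
(0.5205, 0.242) (13, -25) top [408. 163.] side [314.  90.]
(0.5205, 0.242) (-13, -25) top [432. 304.] side [398. 110.]
(0.5205, 0.242) (-13, 25) top [156. 352.] side [327. 228.]
(0.5225, 0.242) (13, 25) top [134. 199.] side [234. 204.]
(0.5225, 0.242) (13, -25) top [409. 152.] side [309.  88.]
(0.5225, 0.242) (-13, -25) top [432. 293.] side [392. 108.]
(0.5225, 0.242) (-13, 25) top [157. 341.] side [321. 226.]
(0.5245, 0.242) (13, 25) top [134. 188.] side [229. 202.]
(0.5245, 0.242) (13, -25) top [409. 141.] side [303.  86.]
(0.5245, 0.242) (-13, -25) top [432. 282.] side [387. 105.]
(0.5245, 0.242) (-13, 25) top [157. 330.] side [315. 223.]
```

```bash
cat > go.py <<'E'
import sys,numpy as np
from scipy.spatial.transform import Rotation as Ro
from bench import telemetry
def go(x,y,z,yaw,verbose=True):
    o=telemetry.get_obs();R=o["orientation"];p=o["position"]
    a=np.radians(yaw);zt=np.array([np.cos(a),np.sin(a),0]);xt=np.array([0,0,-1.]);Rt=np.c_[xt,np.cross(zt,xt),zt]
    print("t",o["t"],"p",p.round(4),"lin mm",(R.T@(np.array([x,y,z])-p)*1e3).round(1),"rot",np.degrees(Ro.from_matrix(R.T@Rt).as_rotvec()).round(2),"F",o["force"].round(1),"open",round(o["opening"],4),"q",o["joint_pos"].round(1))
if __name__=="__main__": go(*map(float,sys.argv[1:5]))
E
python3 go.py .597 -.3275 .2 21.8
```

```text
t 0.1 p [ 0.1564 -0.5788  0.2177] lin mm [  18.   490.9 -127.7] rot [-9.669e+01 -6.000e-02 -8.000e-02] F [-0.2  0.8 -0.3] open 0.093 q [-79.8   7.5  85.3  -0.   87.3  -4.9]
```

Call:
{"api": "drive_tool", "payload": {
  "deltas": [
    {"linear": [0,49,-13],"delta_rot": [-9.7,0,0]},
    {"linear": [0,98,-26],"delta_rot": [-19.4,0,0]},
    {"linear": [0,147,-38],"delta_rot": [-29,0,0]},
    {"linear": [0,196,-51],"delta_rot": [-38.7,0,0]},
    {"linear": [0,245,-64],"delta_rot": [-48.4,0,0]}
  ],
  "hand": 1
}}

```text
t: 0.72
position: [0.3773, -0.4519, 0.2174]
orientation: [[-0.001, 0.441, 0.897], [0.002, 0.897, -0.441], [-1.0, 0.002, -0.002]]
force: [0.3, -1.1, -0.3]
opening: 0.0927
```

```bash
python3 go.py .597 -.3275 .2 21.8
```

```text
t 0.725 p [ 0.3773 -0.4519  0.2174] lin mm [ 17.5 208.5 142.3] rot [-47.97  -0.05  -0.13] F [ 0.3 -1.1 -0.3] open 0.0927 q [-55.1   5.9  87.1   0.   87.1 -29. ]
```

Call:
{"api": "drive_tool", "payload": {
  "deltas": [
    {"linear": [0,42,28],"delta_rot": [-9.6,0,0]},
    {"linear": [4,83,57],"delta_rot": [-19.2,0,0]},
    {"linear": [8,125,85],"delta_rot": [-28.8,0,0]},
    {"linear": [13,167,114],"delta_rot": [-38.4,0,0]},
    {"linear": [17.5,208.5,142],"delta_rot": [-48,0,0]}
  ]
}}

```text
t: 1.35
position: [0.5979, -0.3261, 0.1992]
orientation: [[-0.001, -0.377, 0.926], [0.003, 0.926, 0.377], [-1.0, 0.003, -0.0]]
force: [0.5, -0.8, 0.6]
opening: 0.0931
```

```bash
python3 go.py .597 -.3275 .087 21.8; python3 - <<'E'
from bench import eyes
import cv2, numpy as np
for n in("side","top"):
    d=eyes.read_camera(n); np.savez(n+"1.npz",**d); cv2.imwrite(f"pics/{n}1.png",d["frame"][:,:,::-1])
a=cv2.imread("pics/side1.png")[60:200,270:430];b=cv2.imread("pics/top1.png")[90:230,400:560]
cv2.imwrite("pics/pre.png",cv2.resize(np.hstack([a,b]),None,fx=2.5,fy=2.5,interpolation=cv2.INTER_CUBIC))
E
```

```text
t 1.35 p [ 0.5979 -0.3261  0.1992] lin mm [112.2  -1.3  -1.3] rot [ 0.35 -0.02 -0.17] F [ 0.5 -0.8  0.6] open 0.0931 q [-33.   20.6  72.    0.1  87.5 -55.1]
```

View pics/pre.png

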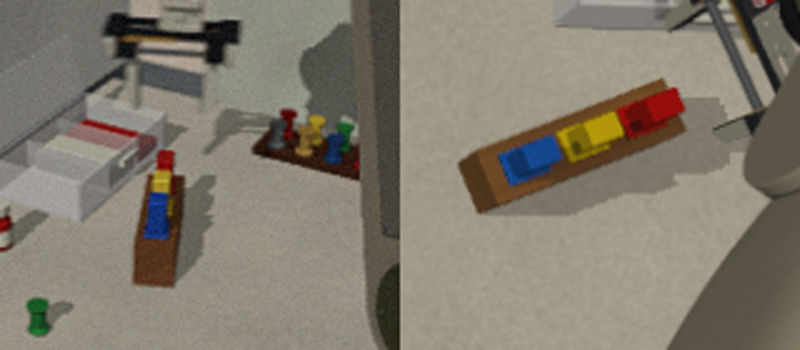

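The pre-grasp picture shows the open gripper above the red end of the rack, red at top (500,132), and nothing in its way. Next I go down over the handle.

Call:
{"api": "drive_tool", "payload": {
  "deltas": [
    {"linear": [30,-1,-1],"delta_rot": [0,0,0]},
    {"linear": [60,-1,-1],"delta_rot": [0,0,0]},
    {"linear": [90,-1,-1],"delta_rot": [0,0,0]},
    {"linear": [112,-1,-1],"delta_rot": [0,0,0]},
    {"linear": [112,-1,-1],"delta_rot": [0,0,0]}
  ]
}}

```text
t: 2.08
position: [0.5972, -0.3233, 0.0831]
orientation: [[-0.006, -0.38, 0.925], [0.007, 0.925, 0.38], [-1.0, 0.009, -0.003]]
force: [-0.5, 0.8, -0.6]
opening: 0.093
```

```bash
python3 go.py .597 -.3275 .087 21.8
```

```text
t 2.075 p [ 0.5972 -0.3233  0.0831] lin mm [-3.9 -3.8 -1.8] rot [ 0.51 -0.15 -0.51] F [-0.5  0.8 -0.6] open 0.093 q [-32.9  25.3  78.5   0.2  76.8 -55.2]
```

Call:
{"api": "drive_tool", "payload": {
  "deltas": [
    {"linear": [-4,-4,-2],"delta_rot": [0.5,0,-0.5]},
    {"linear": [-4,-4,-2],"delta_rot": [0.5,0,-0.5]}
  ]
}}

```text
t: 2.33
position: [0.5978, -0.3289, 0.0894]
orientation: [[0.0, -0.371, 0.929], [-0.003, 0.929, 0.371], [-1.0, -0.003, -0.001]]
force: [0.5, 0.1, -0.3]
opening: 0.0931
```

```bash
python3 go.py .597 -.3275 .087 21.8
```

```text
t 2.325 p [ 0.5978 -0.3289  0.0894] lin mm [ 2.4  1.6 -0.2] rot [-0.02 -0.05  0.16] F [ 0.5  0.1 -0.3] open 0.0931 q [-33.   24.8  78.4  -0.1  76.7 -54.8]
```

Call:
{"api": "drive_tool", "payload": {
  "deltas": [
    {"linear": [2,1.5,0],"delta_rot": [0,0,0]},
    {"linear": [2,1.5,0],"delta_rot": [0,0,0]},
    {"linear": [2,1.5,0],"delta_rot": [0,0,0]},
    {"linear": [2,1.5,0],"delta_rot": [0,0,0]},
    {"linear": [2,1.5,0],"delta_rot": [0,0,0]}
  ],
  "hand": 0,
  "newtons": 30
}}

```text
t: 2.95
position: [0.5972, -0.3274, 0.0873]
orientation: [[0.0, -0.371, 0.929], [-0.003, 0.929, 0.371], [-1.0, -0.003, -0.001]]
force: [-0.3, 0.1, -0.3]
opening: 0.0479
```

Call:
{"api": "drive_tool", "payload": {
  "deltas": [
    {"linear": [0,0,0],"delta_rot": [0,0,0]},
    {"linear": [0,0,0],"delta_rot": [0,0,0]},
    {"linear": [0,0,0],"delta_rot": [0,0,0]}
  ]
}}

```text
t: 3.32
position: [0.5972, -0.3274, 0.0872]
orientation: [[-0.0, -0.371, 0.929], [-0.003, 0.929, 0.371], [-1.0, -0.003, -0.001]]
force: [-0.8, 0.6, 1.6]
opening: 0.0257
```

```bash
python3 go.py .597 -.3275 .187 21.8
```

```text
t 3.325 p [ 0.5972 -0.3274  0.0872] lin mm [-99.8  -0.3  -0.3] rot [-0.02 -0.06  0.15] F [-0.8  0.6  1.6] open 0.0257 q [-33.   24.8  78.7  -0.1  76.5 -54.7]
```

The fingers stopped at 25.7 mm, so they hold the 26 mm handle. I lift straight up.

Call:
{"api": "drive_tool", "payload": {
  "deltas": [
    {"linear": [-10,0,0],"delta_rot": [0,0,0]},
    {"linear": [-30,0,0],"delta_rot": [0,0,0]},
    {"linear": [-55,0,0],"delta_rot": [0,0,0]},
    {"linear": [-80,0,0],"delta_rot": [0,0,0]},
    {"linear": [-105,0,0],"delta_rot": [0,0,0]}
  ]
}}

```text
t: 3.95
position: [0.5976, -0.3273, 0.1952]
orientation: [[0.002, -0.371, 0.929], [-0.004, 0.929, 0.371], [-1.0, -0.004, 0.0]]
force: [-0.2, 0.7, -0.7]
opening: 0.026
```

Call:
{"api": "drive_tool", "payload": {
  "deltas": [
    {"linear": [0,0,0],"delta_rot": [0,0,0]},
    {"linear": [0,0,0],"delta_rot": [0,0,0]},
    {"linear": [0,0,0],"delta_rot": [0,0,0]}
  ]
}}

```text
t: 4.32
position: [0.5969, -0.327, 0.1937]
orientation: [[-0.0, -0.371, 0.929], [-0.003, 0.929, 0.371], [-1.0, -0.002, -0.001]]
force: [0.7, 0.8, -0.6]
opening: 0.0259
```

```bash
python3 go.py .523 .243 .195 11.2; python3 - <<'E'
from bench import eyes
import cv2, numpy as np
for n in("side","top"):
    d=eyes.read_camera(n); np.savez(n+"2.npz",**d); cv2.imwrite(f"pics/{n}2.png",d["frame"][:,:,::-1])
a=cv2.imread("pics/side2.png")[40:180,270:430];b=cv2.imread("pics/top2.png")[90:230,400:560]
cv2.imwrite("pics/lift.png",cv2.resize(np.hstack([a,b]),None,fx=2.5,fy=2.5,interpolation=cv2.INTER_CUBIC))
E
```

```text
t 4.325 p [ 0.5969 -0.327   0.1937] lin mm [ -2.8 556.7 142.8] rot [10.58 -0.05  0.14] F [ 0.7  0.8 -0.6] open 0.0259 q [-33.   20.5  72.7  -0.1  86.7 -54.7]
```

View pics/lift.png

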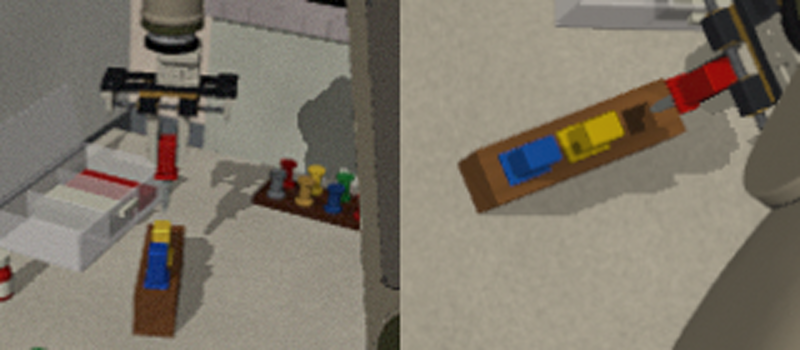

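The picture shows red lifted clear, side (337,103), with its tip above the rack and yellow and blue still seated. I go higher before moving sideways so the tip passes over yellow.

Call:
{"api": "drive_tool", "payload": {
  "deltas": [
    {"linear": [-30,0,0],"delta_rot": [0,0,0]},
    {"linear": [-66,0,0],"delta_rot": [0,0,0]},
    {"linear": [-66,40,10],"delta_rot": [1,0,0]},
    {"linear": [-66,90,23],"delta_rot": [2,0,0]},
    {"linear": [-66,140,36],"delta_rot": [3,0,0]}
  ]
}}

```text
t: 5.05
position: [0.5778, -0.1821, 0.2585]
orientation: [[-0.001, -0.321, 0.947], [-0.002, 0.947, 0.321], [-1.0, -0.002, -0.002]]
force: [0.7, 0.7, -1.0]
opening: 0.026
```

```bash
python3 go.py .523 .243 .26 11.2
```

```text
t 5.05 p [ 0.5778 -0.1821  0.2585] lin mm [ -2.3 420.2  84.4] rot [ 7.51 -0.09  0.1 ] F [ 0.7  0.7 -1. ] open 0.026 q [-22.3   7.6  80.9  -0.1  91.4 -41. ]
```

Call:
{"api": "drive_tool", "payload": {
  "deltas": [
    {"linear": [-2,50,10],"delta_rot": [1,0,0]},
    {"linear": [-2,100,20],"delta_rot": [2,0,0]},
    {"linear": [-2,150,30],"delta_rot": [3,0,0]},
    {"linear": [-2,200,40],"delta_rot": [4,0,0]},
    {"linear": [-2,250,50],"delta_rot": [4.5,0,0]}
  ]
}}

```text
t: 5.68
position: [0.5443, 0.0723, 0.2594]
orientation: [[-0.002, -0.245, 0.97], [-0.002, 0.97, 0.245], [-1.0, -0.002, -0.002]]
force: [0.8, 0.3, -0.4]
opening: 0.0259
```

```bash
python3 go.py .523 .243 .26 11.2
```

```text
t 5.675 p [0.5443 0.0723 0.2594] lin mm [ -0.9 170.7  21.2] rot [ 2.98 -0.13  0.09] F [ 0.8  0.3 -0.4] open 0.0259 q [  2.3  -1.1  89.9  -0.1  91.3 -11.9]
```

Call:
{"api": "drive_tool", "payload": {
  "deltas": [
    {"linear": [0,50,6],"delta_rot": [1,0,0]},
    {"linear": [0,100,12],"delta_rot": [2,0,0]},
    {"linear": [0,140,17],"delta_rot": [2.5,0,0]},
    {"linear": [0,171,21],"delta_rot": [3,0,0]},
    {"linear": [0,171,21],"delta_rot": [3,0,0]}
  ]
}}

```text
t: 6.3
position: [0.5219, 0.2451, 0.2582]
orientation: [[-0.003, -0.197, 0.98], [-0.002, 0.98, 0.197], [-1.0, -0.001, -0.004]]
force: [0.6, 0.3, 0.1]
opening: 0.0258
```

Call:
{"api": "drive_tool", "payload": {
  "deltas": [
    {"linear": [0,0,0],"delta_rot": [0,0,0]},
    {"linear": [0,0,0],"delta_rot": [0,0,0]}
  ]
}}

```text
t: 6.55
position: [0.522, 0.2441, 0.2579]
orientation: [[-0.004, -0.196, 0.981], [-0.003, 0.981, 0.196], [-1.0, -0.002, -0.004]]
force: [0.0, 0.4, -0.1]
opening: 0.0262
```

```bash
python3 go.py .523 .243 .18 11.2; python3 - <<'E'
from bench import eyes
import cv2, numpy as np
for n in("side","top"):
    d=eyes.read_camera(n); np.savez(n+"3.npz",**d); cv2.imwrite(f"pics/{n}3.png",d["frame"][:,:,::-1])
a=cv2.imread("pics/side3.png")[130:290,190:350];b=cv2.imread("pics/top3.png")[90:250,200:360]
cv2.imwrite("pics/over.png",cv2.resize(np.hstack([a,b]),None,fx=2.5,fy=2.5,interpolation=cv2.INTER_CUBIC))
E
```

```text
t 6.55 p [0.522  0.2441 0.2579] lin mm [77.9 -1.2  1.1] rot [ 0.1  -0.24  0.1 ] F [ 0.   0.4 -0.1] open 0.0262 q [20.   3.3 85.6 -0.1 91.3  8.7]
```

View pics/over.png

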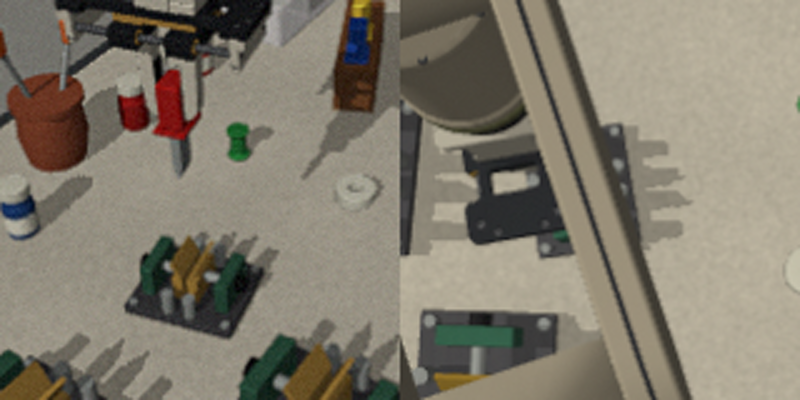

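The arm hides the guide in the top view, so I use the side view. The red feeler is at side (260,180), above the guide at (267,242). I compare its tip pixel with the one predicted from the TCP pose.

```bash
python3 - <<'E'
from h import *
S=dict(np.load("side3.npz"))
im=S["frame"][:,:,::-1]
x,y,k=240,150,8
big=cv2.resize(im[y:y+60,x:x+45],None,fx=k,fy=k,interpolation=cv2.INTER_CUBIC)
th=np.radians(11.2);X=np.array([np.cos(th),np.sin(th),0]);Y=np.array([-X[1],X[0],0])
c=np.array([.522,.2441,.2579+.014])
pts={"tip":[(a*2,b*12,-91) for a in(-1,1) for b in(-1,1)],"collar":[(a*17,b*22,-31) for a in(-1,1) for b in(-1,1)],"hb":[(a*13,b*17,-25) for a in(-1,1) for b in(-1,1)],"bl":[(a*5,b*12,-77) for a in(-1,1) for b in(-1,1)]}
big0=big.copy()
col={"tip":(255,255,0),"collar":(0,255,0),"hb":(255,0,255),"bl":(0,255,255)}
for n,L in pts.items():
    for a,b,h in L:
        p=proj(S,c+X*a/1e3+Y*b/1e3+[0,0,h/1e3]); q=((p-[x,y]+.5)*k-.5).round().astype(int)
        cv2.circle(big,tuple(int(v) for v in q),3,col[n],-1)
cv2.imwrite("pics/ovl.png",np.hstack([big0,big]))
E
```

```text
(no output)
```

View pics/ovl.png

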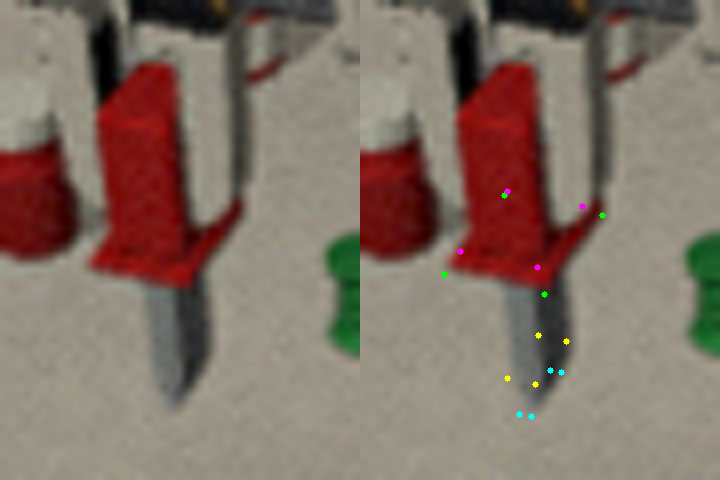

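```bash
python3 go.py .5235 .2428 .150 11.2
```

```text
t 6.65 p [0.5221 0.2442 0.2582] lin mm [108.1  -1.4   1.5] rot [ 0.08 -0.21  0.09] F [ 0.7 -0.4 -0.8] open 0.026 q [20.   3.3 85.6 -0.1 91.3  8.7]
```

Call:
{"api": "drive_tool", "payload": {
  "deltas": [
    {"linear": [25,-1,1],"delta_rot": [0,-0.2,0]},
    {"linear": [50,-1,1.5],"delta_rot": [0,-0.2,0]},
    {"linear": [75,-1.5,1.5],"delta_rot": [0,-0.2,0]},
    {"linear": [95,-1.5,1.5],"delta_rot": [0,-0.2,0]},
    {"linear": [105,-1.5,1.5],"delta_rot": [0,-0.2,0]}
  ]
}}

```text
t: 7.28
position: [0.5231, 0.2422, 0.1518]
orientation: [[-0.001, -0.195, 0.981], [-0.002, 0.981, 0.195], [-1.0, -0.002, -0.002]]
force: [-0.2, -0.0, 0.1]
opening: 0.0256
```

Call:
{"api": "drive_tool", "payload": {
  "deltas": [
    {"linear": [0,0,0],"delta_rot": [0,0,0]},
    {"linear": [0,0,0],"delta_rot": [0,0,0]}
  ]
}}

```text
t: 7.52
position: [0.5236, 0.2423, 0.1528]
orientation: [[-0.0, -0.195, 0.981], [-0.002, 0.981, 0.195], [-1.0, -0.002, -0.001]]
force: [0.2, 0.2, -0.7]
opening: 0.026
```

```bash
cat > ovl.py <<'E'
from h import *
import sys
from bench import eyes,telemetry
n=sys.argv[1]
S=eyes.read_camera("side");o=telemetry.get_obs();p=o["position"];im=S["frame"][:,:,::-1]
x,y,k=235,175,6
big=cv2.resize(im[y:y+95,x:x+65],None,fx=k,fy=k,interpolation=cv2.INTER_CUBIC);b0=big.copy()
th=np.radians(11.2);X=np.array([np.cos(th),np.sin(th),0]);Y=np.array([-X[1],X[0],0])
c=p+[0,0,.014]
def dot(P,col):
    q=((proj(S,P)-[x,y]+.5)*k-.5).round().astype(int);cv2.circle(big,(int(q[0]),int(q[1])),2,col,-1)
for h,a0,b0_,col in((-91,2,12,(255,255,0)),(-31,17,22,(0,255,0))):
    for a in(-1,1):
        for b in(-1,1): dot(c+X*a*a0/1e3+Y*b*b0_/1e3+[0,0,h/1e3],col)
m=np.array([.5225,.242,.066])
for a in(-13,13):
    for b in(-25,25): dot(m+X*a/1e3+Y*b/1e3,(255,0,255))
cv2.imwrite(f"pics/{n}.png",np.hstack([b0,big]))
E
python3 go.py .5235 .2428 .150 11.2; python3 ovl.py ovl2
```

```text
t 7.525 p [0.5236 0.2423 0.1528] lin mm [ 2.8  0.5 -0. ] rot [ 0.04 -0.03  0.1 ] F [ 0.2  0.2 -0.7] open 0.026 q [19.8  6.2 93.5 -0.1 80.3  8.6]
```

View pics/ovl2.png

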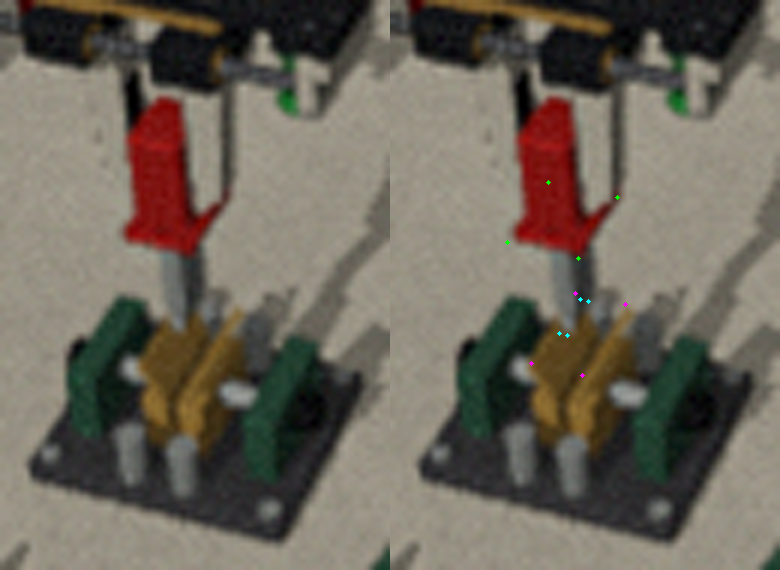

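The tip is centred between the cheek tops, with the tip at side (265,229) and the mouth at (267,230). I enter slowly and watch the force.

Call:
{"api": "drive_tool", "payload": {
  "deltas": [
    {"linear": [6,1,0],"delta_rot": [0,0,0]},
    {"linear": [12,2,0.5],"delta_rot": [0,0,0]},
    {"linear": [18,2,0.5],"delta_rot": [0,0,0]},
    {"linear": [22,2,0.5],"delta_rot": [0,0,0]},
    {"linear": [25,2,0.5],"delta_rot": [0,0,0]}
  ]
}}

```text
t: 8.2
position: [0.5237, 0.2444, 0.1275]
orientation: [[-0.0, -0.195, 0.981], [-0.002, 0.981, 0.195], [-1.0, -0.002, -0.0]]
force: [-0.2, -0.1, -0.7]
opening: 0.0259
```

```bash
python3 go.py .524 .2445 .089 11.2; python3 ovl.py ovl3
```

```text
t 8.2 p [0.5237 0.2444 0.1275] lin mm [38.5  0.1  0.3] rot [ 0.05 -0.03  0.1 ] F [-0.2 -0.1 -0.7] open 0.0259 q [20.   7.6 94.8 -0.1 77.6  8.8]
```

View pics/ovl3.png

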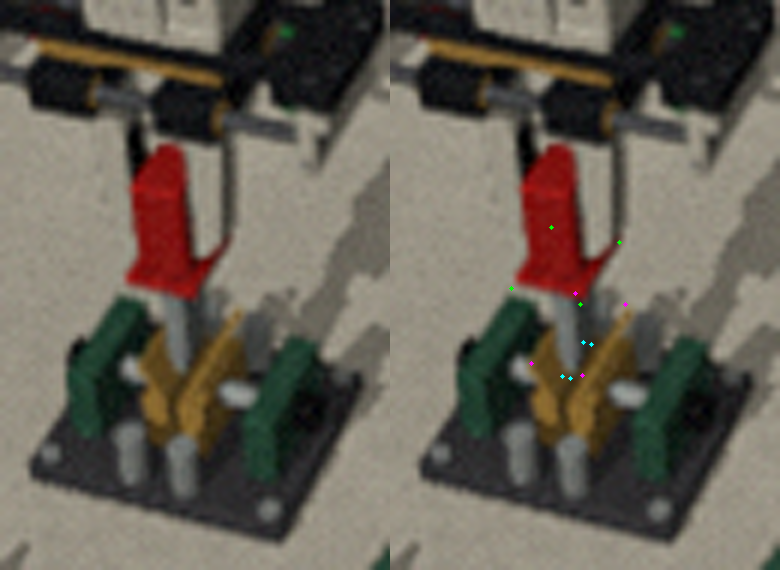

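The blade is inside the flare, tip at side (265,236), and is not touching yet. I continue in small steps.

Call:
{"api": "drive_tool", "payload": {
  "deltas": [
    {"linear": [3,0,0],"delta_rot": [0,0,0]},
    {"linear": [6,0,0],"delta_rot": [0,0,0]},
    {"linear": [9,0,0],"delta_rot": [0,0,0]}
  ]
}}

```text
t: 8.62
position: [0.5233, 0.2443, 0.1181]
orientation: [[-0.001, -0.195, 0.981], [-0.002, 0.981, 0.195], [-1.0, -0.002, -0.002]]
force: [-2.6, -0.5, 1.2]
opening: 0.0258
```

Call:
{"api": "drive_tool", "payload": {
  "deltas": [
    {"linear": [2,0,0],"delta_rot": [0,0,0]},
    {"linear": [4,0,0],"delta_rot": [0,0,0]},
    {"linear": [6,0,0],"delta_rot": [0,0,0]}
  ]
}}

```text
t: 9.0
position: [0.5236, 0.2444, 0.1124]
orientation: [[-0.0, -0.195, 0.981], [-0.002, 0.981, 0.195], [-1.0, -0.002, -0.001]]
force: [-2.4, -0.5, 4.0]
opening: 0.0257
```

Call:
{"api": "drive_tool", "payload": {
  "deltas": [
    {"linear": [2,0,0],"delta_rot": [0,0,0]},
    {"linear": [4,0,0],"delta_rot": [0,0,0]},
    {"linear": [6,0,0],"delta_rot": [0,0,0]}
  ]
}}

```text
t: 9.38
position: [0.5239, 0.2445, 0.1065]
orientation: [[0.0, -0.195, 0.981], [-0.001, 0.981, 0.195], [-1.0, -0.001, 0.0]]
force: [-0.5, -0.3, 3.4]
opening: 0.026
```

```bash
python3 go.py .524 .2445 .089 11.2; python3 ovl.py ovl4
```

```text
t 9.375 p [0.5239 0.2445 0.1065] lin mm [17.5  0.   0.1] rot [0.05 0.   0.09] F [-0.5 -0.3  3.4] open 0.026 q [20.   8.7 95.9 -0.1 75.4  8.8]
```

View pics/ovl4.png

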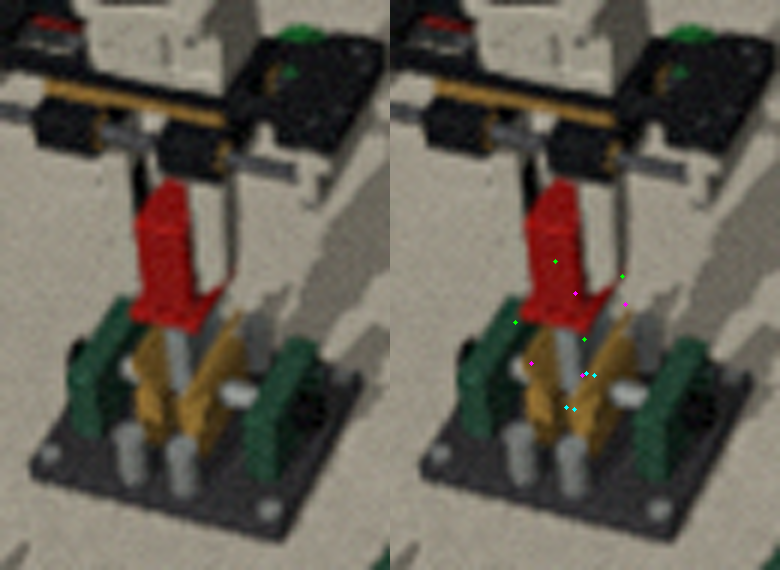

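The cheeks have parted and drag is about 3.5 N, with little side force. The blade is at side (265,237). I continue gently towards the base.

Call:
{"api": "drive_tool", "payload": {
  "deltas": [
    {"linear": [2,0,0],"delta_rot": [0,0,0]},
    {"linear": [4,0,0],"delta_rot": [0,0,0]},
    {"linear": [6,0,0],"delta_rot": [0,0,0]},
    {"linear": [8,0,0],"delta_rot": [0,0,0]}
  ]
}}

```text
t: 9.93
position: [0.5236, 0.2444, 0.0979]
orientation: [[-0.0, -0.195, 0.981], [-0.002, 0.981, 0.195], [-1.0, -0.002, -0.001]]
force: [-1.0, -0.2, 2.4]
opening: 0.026
```

Call:
{"api": "drive_tool", "payload": {
  "deltas": [
    {"linear": [1.5,0,0],"delta_rot": [0,0,0]},
    {"linear": [3,0,0],"delta_rot": [0,0,0]},
    {"linear": [4,0,0],"delta_rot": [0,0,0]}
  ]
}}

```text
t: 10.3
position: [0.5236, 0.2443, 0.0938]
orientation: [[-0.0, -0.195, 0.981], [-0.002, 0.981, 0.195], [-1.0, -0.002, -0.001]]
force: [-1.2, -0.8, 2.8]
opening: 0.0259
```

```bash
python3 go.py .524 .2445 .089 11.2
```

```text
t 10.3 p [0.5236 0.2443 0.0938] lin mm [4.8 0.1 0.4] rot [ 0.05 -0.03  0.09] F [-1.2 -0.8  2.8] open 0.0259 q [20.   9.4 96.5 -0.1 74.1  8.8]
```

Now 1 mm per step until the force rises. To keep contact soft I also lower the grip to 15 N.

Call:
{"api": "drive_tool", "payload": {
  "deltas": [
    {"linear": [1,0,0],"delta_rot": [0,0,0]},
    {"linear": [2,0,0],"delta_rot": [0,0,0]}
  ],
  "newtons": 15
}}

```text
t: 10.55
position: [0.5237, 0.2443, 0.0918]
orientation: [[-0.0, -0.195, 0.981], [-0.002, 0.981, 0.195], [-1.0, -0.002, -0.001]]
force: [-1.7, -0.1, 2.6]
opening: 0.0257
```

Call:
{"api": "drive_tool", "payload": {
  "deltas": [
    {"linear": [1,0,0],"delta_rot": [0,0,0]},
    {"linear": [1.5,0,0],"delta_rot": [0,0,0]}
  ]
}}

```text
t: 10.8
position: [0.5236, 0.2443, 0.0902]
orientation: [[-0.0, -0.195, 0.981], [-0.002, 0.981, 0.195], [-1.0, -0.002, -0.001]]
force: [-0.3, -0.2, 2.5]
opening: 0.0259
```

Call:
{"api": "drive_tool", "payload": {
  "deltas": [
    {"linear": [1,0,0],"delta_rot": [0,0,0]}
  ]
}}

```text
t: 10.92
position: [0.5237, 0.2443, 0.0892]
orientation: [[-0.0, -0.195, 0.981], [-0.002, 0.981, 0.195], [-1.0, -0.002, -0.001]]
force: [-1.8, -1.0, 2.5]
opening: 0.0259
```

```bash
python3 go.py .524 .2445 .089 11.2; python3 ovl.py ovl5
```

```text
t 10.925 p [0.5237 0.2443 0.0892] lin mm [0.2 0.1 0.4] rot [ 0.05 -0.03  0.09] F [-1.8 -1.   2.5] open 0.0259 q [20.   9.7 96.7 -0.1 73.7  8.8]
```

View pics/ovl5.png

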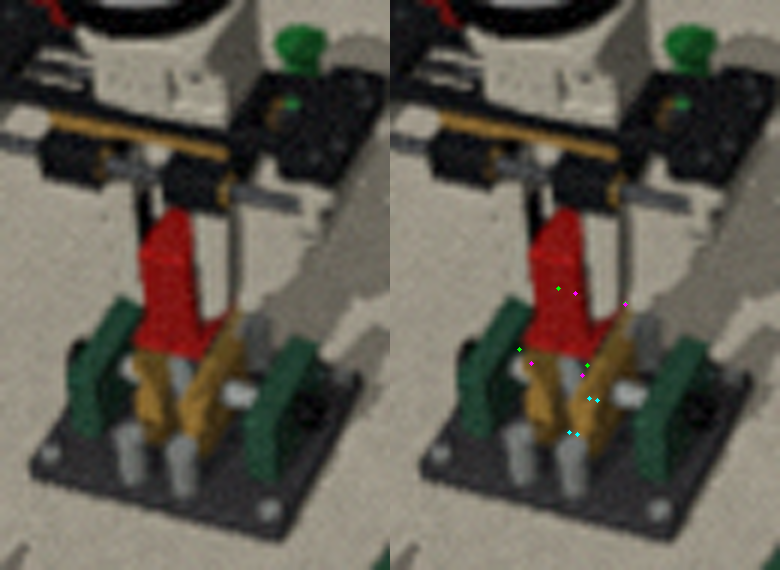

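The force is still only drag, so the tip isn't on the base yet. Continuing 1 mm at a time.

Call:
{"api": "drive_tool", "payload": {
  "deltas": [
    {"linear": [1,0,0],"delta_rot": [0,0,0]}
  ]
}}

```text
t: 11.1
position: [0.5239, 0.2445, 0.0889]
orientation: [[0.0, -0.195, 0.981], [-0.001, 0.981, 0.195], [-1.0, -0.001, -0.0]]
force: [-4.9, -1.1, 13.7]
opening: 0.026
```

Call:
{"api": "drive_tool", "payload": {
  "deltas": [
    {"linear": [1,0,0],"delta_rot": [0,0,0]}
  ]
}}

```text
t: 11.22
position: [0.5239, 0.2446, 0.0889]
orientation: [[0.0, -0.195, 0.981], [-0.001, 0.981, 0.195], [-1.0, -0.001, 0.0]]
force: [-4.9, -1.4, 11.5]
opening: 0.0259
```

Call:
{"api": "drive_tool", "payload": {
  "deltas": [
    {"linear": [1,0,0],"delta_rot": [0,0,0]}
  ]
}}

```text
t: 11.35
position: [0.5238, 0.2446, 0.0889]
orientation: [[0.0, -0.195, 0.981], [-0.001, 0.981, 0.195], [-1.0, -0.001, -0.0]]
force: [-6.2, -1.6, 11.8]
opening: 0.0261
```

```bash
python3 go.py .524 .2445 .086 11.2
```

```text
t 11.35 p [0.5238 0.2446 0.0889] lin mm [ 2.9 -0.1  0.1] rot [ 0.05 -0.01  0.08] F [-6.2 -1.6 11.8] open 0.0261 q [20.   9.8 96.7 -0.1 73.6  8.8]
```

The feeler is home: the tip stopped at TCP z 0.0889 against a prediction of 0.089, and the force stepped up to about 12 N. I relax it 0.5 mm and release.

Call:
{"api": "drive_tool", "payload": {
  "deltas": [
    {"linear": [-0.3,0,0],"delta_rot": [0,0,0]}
  ]
}}

```text
t: 11.48
position: [0.5236, 0.2444, 0.0891]
orientation: [[-0.0, -0.195, 0.981], [-0.002, 0.981, 0.195], [-1.0, -0.002, -0.001]]
force: [0.5, 0.1, -1.7]
opening: 0.0261
```

Call:
{"api": "drive_tool", "payload": {
  "deltas": [
    {"linear": [0,0,0],"delta_rot": [0,0,0]},
    {"linear": [0,0,0],"delta_rot": [0,0,0]},
    {"linear": [0,0,0],"delta_rot": [0,0,0]},
    {"linear": [0,0,0],"delta_rot": [0,0,0]}
  ],
  "hand": 0.7
}}

```text
t: 11.98
position: [0.5236, 0.2444, 0.089]
orientation: [[-0.0, -0.195, 0.981], [-0.002, 0.981, 0.195], [-1.0, -0.002, -0.001]]
force: [0.4, -0.3, 0.2]
opening: 0.0615
```

```bash
python3 go.py .524 .2445 .24 11.2; python3 ovl.py ovl6
```

```text
t 11.975 p [0.5236 0.2444 0.089 ] lin mm [-151.    -0.2    0.3] rot [ 0.05 -0.04  0.1 ] F [ 0.4 -0.3  0.2] open 0.0615 q [20.   9.7 96.7 -0.1 73.6  8.8]
```

View pics/ovl6.png

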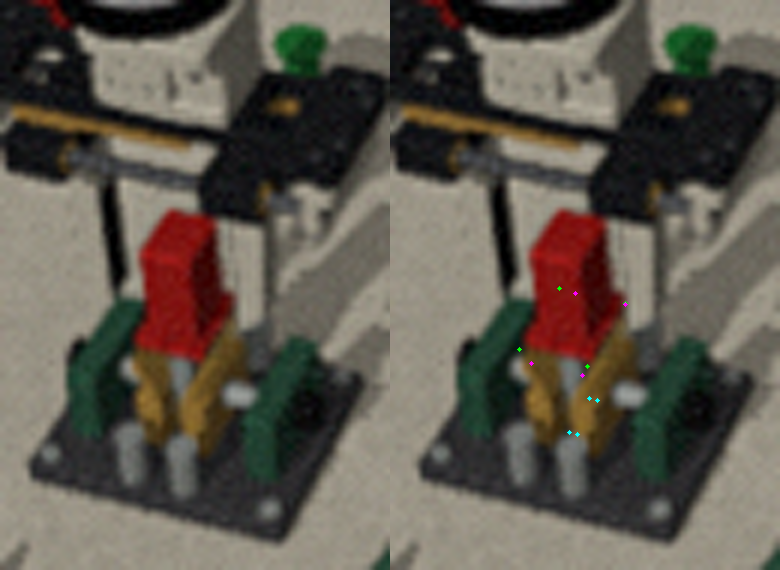

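The feeler is released and standing, with its handle at side (264,225) and both fingers clear of it. I go straight up.

Call:
{"api": "drive_tool", "payload": {
  "deltas": [
    {"linear": [-15,0,0],"delta_rot": [0,0,0]},
    {"linear": [-40,0,0],"delta_rot": [0,0,0]},
    {"linear": [-75,0,0],"delta_rot": [0,0,0]},
    {"linear": [-115,0,0],"delta_rot": [0,0,0]},
    {"linear": [-151,0,0],"delta_rot": [0,0,0]}
  ]
}}

```text
t: 12.65
position: [0.5239, 0.2447, 0.243]
orientation: [[0.002, -0.195, 0.981], [-0.001, 0.981, 0.195], [-1.0, -0.001, 0.001]]
force: [-0.2, -0.4, 0.6]
opening: 0.0653
```

Call:
{"api": "drive_tool", "payload": {
  "deltas": [
    {"linear": [0,-50,0],"delta_rot": [0,0,0]},
    {"linear": [0,-100,0],"delta_rot": [0,0,0]},
    {"linear": [0,-150,0],"delta_rot": [0,0,0]},
    {"linear": [0,-200,0],"delta_rot": [0,0,0]},
    {"linear": [0,-240,0],"delta_rot": [0,0,0]}
  ]
}}

```text
t: 13.28
position: [0.5711, 0.0074, 0.2449]
orientation: [[0.003, -0.194, 0.981], [-0.001, 0.981, 0.194], [-1.0, -0.002, 0.003]]
force: [-0.2, -0.2, -0.2]
opening: 0.0652
```

Call:
{"api": "drive_tool", "payload": {
  "deltas": [
    {"linear": [0,0,0],"delta_rot": [0,0,0]},
    {"linear": [0,0,0],"delta_rot": [0,0,0]},
    {"linear": [0,0,0],"delta_rot": [0,0,0]}
  ]
}}

```text
t: 13.65
position: [0.5711, 0.0086, 0.2453]
orientation: [[0.004, -0.196, 0.981], [-0.001, 0.981, 0.196], [-1.0, -0.002, 0.003]]
force: [0.6, 0.9, -0.2]
opening: 0.0651
```

```bash
python3 - <<'E'
from h import *
from bench import eyes
T=eyes.read_camera("top");S=eyes.read_camera("side")
for n,d in(("top7",T),("side7",S)): cv2.imwrite(f"pics/{n}.png",d["frame"][:,:,::-1]); np.savez(n+".npz",**d)
t=cv2.imread("pics/top7.png");s=cv2.imread("pics/side7.png")
a=cv2.resize(t[135:200,240:305],(400,400),interpolation=cv2.INTER_CUBIC);b=cv2.resize(s[205:270,235:300],(400,400),interpolation=cv2.INTER_CUBIC)
cv2.imwrite("pics/fin.png",np.hstack([a,b]))
T0=dict(np.load("top0.npz"));S0=dict(np.load("side0.npz"))
for col,lo,hi in(("yel",(20,150,80),(35,255,255)),("blue",(100,130,40),(125,255,255))):
  for nm,d,d0,roi in(("top",T,T0,(420,115,100,65)),("side",S,S0,(318,115,32,65))):
    print(col,nm,comp(d0,lo,hi,roi)[3],comp(d,lo,hi,roi)[3])
E
```

```text
Traceback (most recent call last):
  File "h.py", line 25, in comp
    i=1+np.argmax(st[1:,4]); mm=(l==i).astype(np.uint8)
        ~~~~~~~~~^^^^^^^^^^
ValueError: attempt to get argmax of an empty sequence
```

View pics/fin.png

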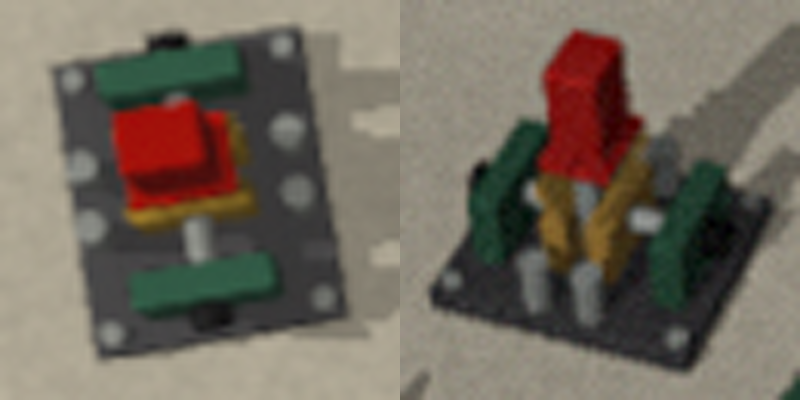

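View pics/top7.png

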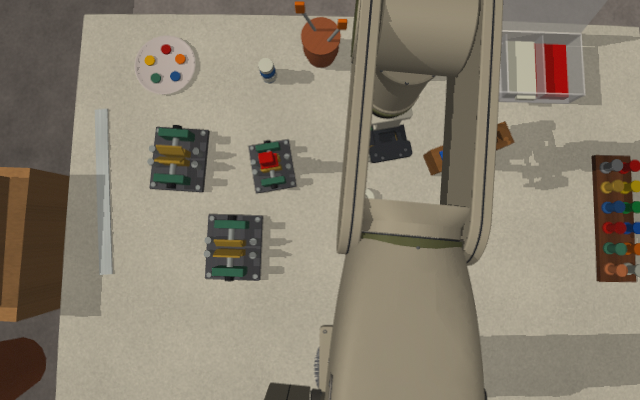

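```bash
python3 - <<'E'
from h import *
T=dict(np.load("top7.npz"));S=dict(np.load("side7.npz"));S0=dict(np.load("side0.npz"))
k=400/65
f=lambda q:(np.array(q,float)+.5)/k-.5+[240,135]
h=plane(T,f([(113,115),(192,100),(210,157),(128,180)]),.128)
c=plane(T,f([(243,195),(130,212)]),.078)
print(h.round(4),h.mean(0).round(4),c.round(4))
l=h[0]+h[3]-h[1]-h[2];print("yaw y",np.degrees(np.arctan2(l[1],l[0]))-90)
m=np.array([.5238,.2435]);th=np.radians(11.2);X=np.array([np.cos(th),np.sin(th)]);Y=np.array([-X[1],X[0]])
d=h.mean(0)[:2]-m;print("across,along mm",(d@X*1e3).round(1),(d@Y*1e3).round(1))
s=cv2.imread("pics/side7.png")[60:200,270:430];s0=cv2.imread("pics/side0.png")[60:200,270:430]
cv2.imwrite("pics/rackfin.png",cv2.resize(np.hstack([s0,s]),None,fx=2.5,fy=2.5))
E
```

```text
[[0.5322 0.261  0.128 ]
 [0.5386 0.231  0.128 ]
 [0.5167 0.2234 0.128 ]
 [0.5073 0.2544 0.128 ]] [0.5237 0.2424 0.128 ] [[0.5104 0.2167 0.078 ]
 [0.5027 0.262  0.078 ]]
yaw y 14.50657766007599
across,along mm -0.3 -1.0
```

View pics/rackfin.png

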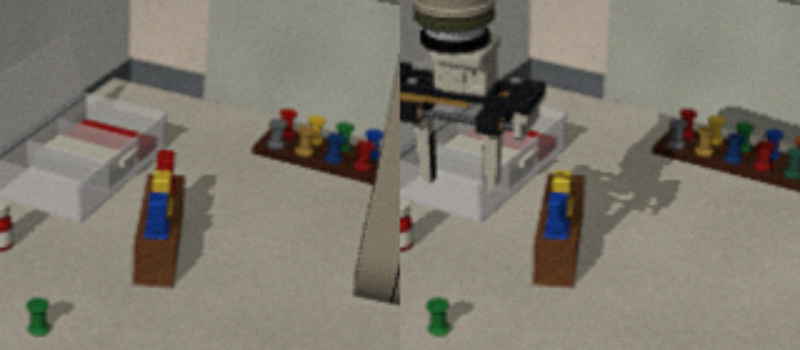

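In the side view, yellow and blue sit at the same pixels as at the start. In the top view, red stands centred to within about 1 mm. I hand the job in.

```bash
python3 -c "
from bench import workorder
print(workorder.finish_job())"
```

```text
the job is handed in; nothing more can be done
None
```

The red feeler is standing upright in the smallest brass guide, fully home and gripped by the cheeks, and I've handed the job in. No verdict was reported. I lifted it from the rack, slid it down between the cheeks and let go; the gripper is clear of everything.

**Insertion:** Drag was about 2.5–4 N on the way down. The tip met the base at a TCP height of 0.0889 m, against 0.089 m predicted. The highest wrist force read was 14 N, well below the 45 N ramming limit.

**Final position:** In the last top view, red is 0.3 mm off the gap's middle across it and 1 mm along it, to within about 2 mm.

**Squareness:** That view gave the handle's turn as 14.5° against the guide's 11.2°, about 3° apart. I put this down to rough corner picking, since the tool held 11.2° at release; the limit is about 11°.

**Other feelers:** Yellow and blue look unmoved in the side view, compared by eye. My pixel check of them failed because the arm hid the rack from the top camera.

**Disagreement:** The side camera placed the feeler's tip about 2 mm from where the arm's reading put it. I corrected for part of that.

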